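Shut the utensil case and draw the long spatula out through its opening

ROBOT

A 6-joint arm with a two-finger parallel gripper is mounted at the origin on the work surface. World frame = base frame: x ahead of the robot, y to its left, z up, the work surface at z = 0. Lengths are in m, angles in degrees, forces in N, time in s.
With the tool pointing down it reaches from about 0.3 to 0.75 m from the base axis. Payload 8.5 kg.
Tool frame: the origin (TCP) lies midway between the tips of the shut fingers; the grasp point (between the pads) lies 19 mm behind it (env.tcp_to_grasp is the z of the grasp point in the tool frame, in m); z points along the fingers, y is the line along which they close (so a half turn about z gives the same grasp; the last joint's range is limited). The gripper opens to 85 mm and grips with 20 to 120 N. Pads are 22 mm wide; open, the fingers measure 114 mm over their backs; the gripper's body (76 mm by 85 mm) begins 54 mm behind the grasp point. The pads swing forward as they close: fully open they stand 13 mm farther back than shut.
Start: joints at [-81.778, 21.807, 74.336, -0, 83.858, -12.336], TCP at [0.193, -0.515, 0.231] pointing down, gripper open.
Joint ranges: [-178.18, 178.18], [-50.72, 133.34], [12.68, 142.11], [-81.47, 261.47], [9.98, 163.14], [-165.26, 165.26]. Speed limits (degrees/s): [136.94, 136.94, 180, 180, 180, 180].

INTERFACE

Orientations are given as a 3x3 rotation matrix whose columns are the frame's x, y, z axes.
In Python, from rig import env, imaging, job, models gives the robot as it stands. The module is installed in compiled form; this text tells all that it offers.
- The arm moves only by the tool jog_arm, never from a script. Its argument "plan" is text: rows parted by semicolons, each of 7 numbers parted by spaces: the turn, a rotation vector about the tool's x, y, z in degrees, then the shift along the tool's x, y, z in cm, then the closure in counts, from 0 (fully open) to 255 (shut). In form: rx ry rz x y z claw; .... A call has 1 to 10 rows; each row shifts and turns the commanded pose from where the row before left it, along the tool's axes as they then stand; what a row does not reach is not made up. A row lasts 1/12 s, in which the tool goes at most 41.7 mm and 7.16 degrees, less where a joint would pass 70% of its speed; a pose out of reach is approached as far as the arm can. A call with a gripper value outside its range is refused whole. The fingers move at their own pace and stop on an object; "grip_force" is the grip in N (left out, the last holds). Time passes only in rows, so rows that do not move let the fingers close. It gives the time, the measured TCP pose, the force, the opening and the grip force at its end, in the units of the state.
- env.observe(): the state, without advancing time (a new reading comes with each control period).
- imaging.get_image(name): name is "scene" or "top" or "wrist"; returns a dict with "pixels" (400x640x3 uint8, red, green, blue), "depth" (400x640 float32, m along the optical axis (not along the pixel's ray), 0 where there is no reading), "fov_y" (degrees; the focal length in pixels is half the picture's height over the tangent of half this angle, whatever the lens; pixels are square), "cx", "cy" (the principal point, pixels), "world_from_camera" (4x4, takes a point from camera to world coordinates). Camera axes: x right, y down, z forward; pixel columns grow to the right and rows downward; lengths in m; the calibration is good to about 2 mm. The wrist camera is an equidistant fisheye: a pixel r from the principal point sees the ray r / f radians off the axis. A picture is of the moment at which its call begins.
- job.close_job(): hands the job in; it is judged then, once.
Trained networks look in the newest picture that a camera, given by its name, has taken for a name from the list of things; names that differ only in an ending like _2 or _b are one class to them, and where a whole thing is asked for, a point or a joint stands for the part that bears it (a point fixed in the world has none). Each returns a list of dicts, best first, with "confidence" (0 to 1); they miss things now and then, are a little off and sometimes report something else, mostly with a low value. They report only what shows in the picture. A call takes as long as a camera call.
- models.outline_of(camera, query): "region" (400x640 bool, what is visible of it) and "bbox" ([centre column, centre row, width, height] in pixels, round what is visible of it).
- models.tip_of(camera, query): "at" ([column, row] in pixels: a listed point, or the origin of a listed thing).
The state is a dict: "time_s": time; "q": joint angles; "qvel": joint speeds; "joint_efforts": joint torques, N m; "position": TCP position; "tool_rot": TCP orientation; "ft_force": force on the tool from outside, world axes, zero at the start; "wrist_torque": the same for the moment, N m; "grip_width": finger opening in m; "gripper_force": force on a finger pad.
Only numpy, scipy, OpenCV 4.12 (cv2) and the standard library are available. Lean on these libraries where they do the work, as an engineer would, in place of code of your own. Each camera call takes 0.05 s, during which the arm holds its last target. There are 200 camera calls.

TASK

The metal cover of the long wooden utensil case stands open in the way of your hand: press it down until its catch snaps and it stays shut. Then slide and tilt the wooden spatula, which is longer than the opening beside the cover, and draw it out through that opening handle end first, its blade last. Finish holding the spatula still in the gripper, all of it in the air well above the height of the case and touching nothing else, with the cover still shut and the things around left where they stand.

Things in the scene. Friction and masses are not known exactly. Their poses are not given: they have to be found in the camera images.
- case: Fixed wooden utensil case, outside 166 (x) by 366 (y) by 85 mm high, walls 8 mm, steel floor 6 mm thick, inside 150 by 350 mm. Origin: centre of its underside, on the counter; y along its length. On top, along y: fixed deck at 145 to 175 mm, opening -15 to 145, crossbar -29 to -15, hinged cover from there to -183. Deck and crossbar: undersides 78 mm, tops 85 mm above the counter.
- opening (a point): Centre of the case's opening, at rim height (85 mm above the counter); axes as the case. The opening is 160 mm long (y) and 150 mm wide (x).
- cover (a joint): Angle of the aluminium cover (rad): 0 is shut; it starts at 0.6 to 0.8, its edge at the -y end of the case up, hinged on the crossbar. Pushed down it resists with up to about 0.4 N m, most near 0.4 to 0.5 rad; below about 0.2 rad the catch snaps it down by itself and holds it; let go above about 0.3 rad it springs back open.
- cover_hinge (a point): Point on the cover's hinge line, in the middle of the case's width, 85.5 mm above the counter; the axes move with the cover.
- cover_press (a point): Point on the cover's upper face, middle of its width, 85 mm from the hinge; a good place to press. The cover is 160 mm wide, 4 mm thick, and reaches 155 mm from the hinge (164 mm at a small middle tab). Shut, its top is 90 mm above the counter.
- spatula: Loose wooden spatula, 260 mm long, about 90 g, flat on the case's floor, handle end under the fixed deck, blade under crossbar and cover. Origin mid-length, half-way up the handle (14 mm above the counter as it lies); y along it, handle end +130 mm, blade tip -130; z up. Handle 18 wide, 16 high, y -42 to 130; blade 46 wide, 6 thick, y -130 to -36, flush with the handle's underside.
- handle_end (a point): Middle of the spatula's handle end face; axes as the spatula.
- blade_tip (a point): Middle of the spatula's blade tip edge; axes as the spatula.
- jar_a: Bystander: glass jar with black lid, 68 mm across, 85 mm high, beside the case on the side away from the robot. Origin under its centre.
- jar_b: Bystander: second jar of the same size beside the case. Origin under its centre.
- tub_a: Bystander: biscuit tub with white lid, 96 mm across, 75 mm high. Origin under its centre.
- tub_b: Bystander: second tub of the same size. Origin under its centre.
- mug: Bystander: white mug, 80 mm across, 90 mm high. Origin under its centre.
- bowl: Bystander: white bowl, 130 mm across, 50 mm high. Origin under its centre.

How it is judged (in metres and radians):
On the way, in this order (a step that is already met when the one before it is completed fails the run):
1. the cover is shut and held by its catch (value of joint cover below 0.04 rad), for 0.2 s.
2. with the cover shut, the spatula is tilted through the opening: handle end out above the case, blade tip still down inside (value of joint cover below 0.04 rad and z of handle_end in the frame of case above 0.095 m and z of blade_tip in the frame of case below 0.075 m and y of blade_tip in the frame of case between -0.18 and 0.15 m and x of blade_tip in the frame of case between -0.08 and 0.08 m), for 0.1 s.
At the end, for the whole second after the job is handed in: The cover is shut (below 0.04 rad); the spatula is held still by the fingers (slower than 3 cm/s) with both its ends more than 115 mm above the counter (25 mm over the shut cover), touching neither the case nor any bystander (value of joint cover below 0.04 rad and height (world z) of each of handle_end, blade_tip above 0.115 m and contact force between spatula and the fingers above 1 N and contact force between spatula and case below 0.05 N and contact force between spatula and jar_a below 0.05 N and contact force between spatula and jar_b below 0.05 N and contact force between spatula and tub_a below 0.05 N and contact force between spatula and tub_b below 0.05 N and contact force between spatula and mug below 0.05 N and contact force between spatula and bowl below 0.05 N and linear speed of spatula below 0.03 m/s); the arm keeps its last pose, push and grip.
It fails at once if a bystander is pushed more than 3 cm or knocked over (distance of any of jar_a, jar_b, tub_a, tub_b, mug, bowl from where it was at the start of the episode above 0.03 m or angle between any of jar_a, jar_b, tub_a, tub_b, mug, bowl's own z axis and vertical above 0.6 rad).
It also fails if it takes over 51 s, if anything falls off the work surface, if the arm or the gripper's body presses on something with over 40 N, if the wrist force passes 120 N, or if a joint passes its speed limit or range.

## Working session

There is one attempt and no reset: what is moved stays moved. The work goes in short steps, Python scripts to look and compute and a tool call to move; the robot and the scene stay as the last step left them, time stands still between calls to the robot, and variables do not carry over. Pictures are saved under pics/ and viewed, at most 10 in all, crops included, and the job is handed in when it is done.

Besides the shell and the picture viewer there is one more tool, called after "Call:" as name(argument=value, ...), one argument or row to a line, values as JSON. jog_arm: Moves the arm, as the interface text tells. Its arguments: {"type":"object","properties":{"plan":{"type":"string"},"grip_force":{"type":"number"}},"required":["plan"]}

```bash
mkdir -p pics; cat > h.py <<'E'
import numpy as np, cv2
from rig import env, imaging, job, models
def cam(n):
    d=imaging.get_image(n); d['f']=200/np.tan(np.radians(d['fov_y']/2)); return d
def pts(d,mask=None):
    h,w=d['depth'].shape; v,u=np.mgrid[:h,:w]; z=d['depth']
    m=(z>0) if mask is None else (z>0)&mask
    P=np.stack([(u-d['cx'])/d['f']*z,(v-d['cy'])/d['f']*z,z,np.ones_like(z)],-1)[m]
    return (P@d['world_from_camera'].T)[:,:3]
def save(d,n): cv2.imwrite('pics/'+n+'.png',d['pixels'][:,:,::-1])
E
python3 - <<'E'
from h import *
a=cam('top'); save(a,'top0')
for q in ['case','cover','spatula','jar_a','tub_a','mug','bowl']:
    for r in models.outline_of('top',q)[:2]:
        if r['confidence']<.3: continue
        P=pts(a,r['region']); print(q,round(r['confidence'],2),np.median(P,0).round(3),P.min(0).round(3),P.max(0).round(3))
for q in ['case','opening','cover_hinge','cover_press','spatula','handle_end','blade_tip']:
    for r in models.tip_of('top',q)[:1]: print(q,r)
b=cam('scene'); save(b,'scene0')
print(a['world_from_camera'],a['f'],a['cx'],a['cy'])
E
```

```text
case 0.85 [0.588 0.011 0.084] [ 0.455 -0.171 -0.005] [0.736 0.217 0.201]
cover 0.81 [ 0.61  -0.057  0.144] [ 0.519 -0.146 -0.   ] [0.702 0.025 0.201]
cover 0.49 [ 0.549 -0.44   0.072] [ 0.505 -0.52  -0.007] [ 0.607 -0.403  0.083]
spatula 0.69 [0.579 0.068 0.021] [0.547 0.005 0.001] [0.616 0.169 0.084]
jar_a 0.79 [0.692 0.121 0.083] [ 0.667  0.092 -0.005] [0.739 0.156 0.094]
jar_a 0.59 [0.72  0.026 0.083] [ 0.696 -0.007 -0.004] [0.768 0.06  0.092]
tub_a 0.94 [0.621 0.462 0.073] [ 0.578  0.426 -0.001] [0.67  0.514 0.086]
tub_a 0.57 [ 0.548 -0.44   0.072] [ 0.505 -0.492  0.002] [ 0.598 -0.403  0.083]
mug 0.82 [ 0.407 -0.463  0.035] [ 0.364 -0.519 -0.008] [ 0.471 -0.412  0.095]
bowl 0.86 [0.451 0.46  0.021] [ 0.384  0.385 -0.006] [0.518 0.533 0.057]
case {'at': [171.2, 184.0], 'confidence': 0.64}
opening {'at': [279.6, 195.2], 'confidence': 0.63}
cover_hinge {'at': [309.5, 191.0], 'confidence': 0.75}
cover_press {'at': [327.3, 177.1], 'confidence': 0.92}
spatula {'at': [292.9, 196.9], 'confidence': 0.71}
handle_end {'at': [257.1, 204.1], 'confidence': 0.85}
blade_tip {'at': [298.6, 194.6], 'confidence': 0.25}
[[ 0.00603798 -0.9883185   0.15228293  0.3690344 ]
 [-0.99997358 -0.00658372 -0.00307974 -0.00500213]
 [ 0.00404635 -0.15226031 -0.98833214  1.38625855]
 [ 0.          0.          0.          1.        ]] 406.56999240780516 310.28687550882177 196.95506749577393
```

```bash
python3 -c "
from h import *
s=env.observe(); print(s, env.tcp_to_grasp)"
```

```text
{'time_s': 0.8, 'q': array([-8.17788234e+01,  2.18054109e+01,  7.43350131e+01,  1.42384559e-03,
        8.38584766e+01, -1.23364949e+01]), 'qvel': array([ 0.07264113, -0.0063053 , -0.07782201,  0.06683398, -0.03896286,
       -0.11018317]), 'joint_efforts': array([ 4.36201706e-03, -4.48290682e+01, -2.31458294e+01, -3.27528016e-05,
        4.14289289e-04,  1.19969451e-05]), 'position': array([ 0.19312754, -0.51495939,  0.23133831]), 'tool_rot': array([[ 9.36320144e-01,  3.51147528e-01,  2.71981616e-05],
       [ 3.51147528e-01, -9.36320145e-01, -1.54585508e-05],
       [ 2.00379547e-05,  2.40247197e-05, -1.00000000e+00]]), 'ft_force': array([-0.26936026, -0.47899392,  0.03534992]), 'wrist_torque': array([ 0.04306859, -0.02264516, -0.00257231]), 'gripper_force': 0.0, 'grip_width': 0.08556009123037592} -0.0187
```

View pics/top0.png

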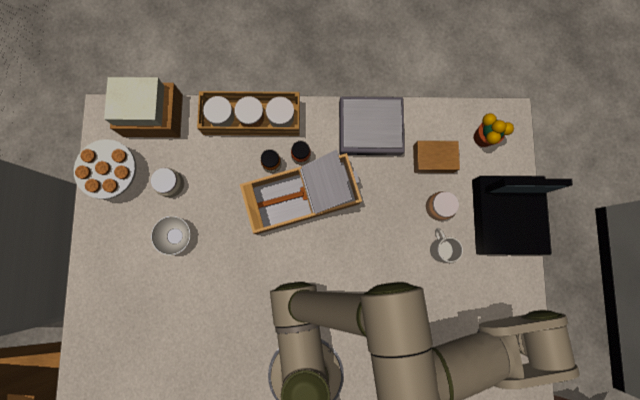

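View pics/scene0.png

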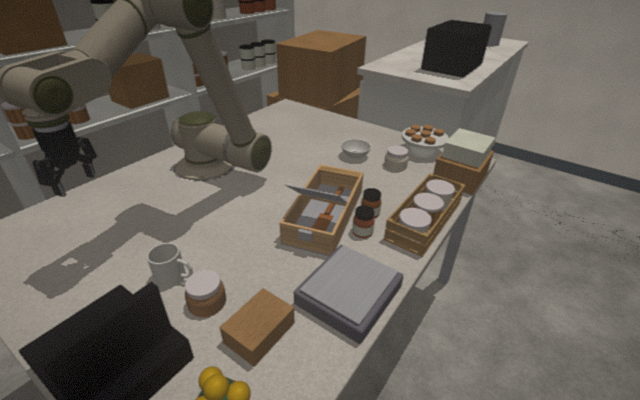

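The top view shows the case around (303,192), deck end left (250,208), cover on the right raised (330,180), jars above it at (270,160) and (300,152). Now fit the case pose and spatula.

```bash
cat >> h.py <<'E'
def casefit(d):
    P=pts(d); m=(abs(P[:,2]-.085)<.004)&(abs(P[:,0]-.59)<.2)&(abs(P[:,1])<.26)
    return P[m]
E
python3 - <<'E'
from h import *
from scipy.optimize import minimize
a=cam('top')
r=models.outline_of('top','case')[0]
reg=cv2.dilate(r['region'].astype(np.uint8),np.ones((3,3)))>0
P=pts(a,reg); R=P[abs(P[:,2]-.085)<.0045][:,:2]
print(len(R))
def loc(p,Q): 
    c,s=np.cos(p[2]),np.sin(p[2]); D=Q-p[:2]; return np.stack([D[:,0]*c+D[:,1]*s,-D[:,0]*s+D[:,1]*c],1)
def cost(p):
    L=loc(p,R); x,y=abs(L[:,0]),L[:,1]
    # distance to rim shape: walls band x 75..83 with |y|<183, end bands, deck, crossbar
    def box(x0,x1,y0,y1):
        return np.hypot(np.maximum(np.maximum(x0-x,x-x1),0),np.maximum(np.maximum(y0-y,y-y1),0))
    dd=np.minimum.reduce([box(.075,.083,-.183,.183),box(0,.083,.145,.183),box(0,.083,-.183,-.175),box(0,.075,-.029,-.015)])
    return np.minimum(dd,.01).sum()
best=min((minimize(cost,[x,y,t],method='Nelder-Mead',options=dict(xatol=1e-5,fatol=1e-6,initial_simplex=[[x,y,t],[x+.01,y,t],[x,y+.01,t],[x,y,t+.05]])) for x in(.58,.6) for y in(0,.02) for t in(.15,.25,.35)),key=lambda r:r.fun)
p=best.x; print(p,np.degrees(p[2]),best.fun/len(R))
L=loc(p,R); print(np.percentile(L,[1,99],axis=0))
np.save('case.npy',p)
# spatula: inside the opening, low
A=pts(a); L=loc(p,A[:,:2]); inn=(abs(L[:,0])<.07)&(L[:,1]>-.012)&(L[:,1]<.14)&(A[:,2]<.06)
h=A[inn][:,2]; print('hist',np.histogram(h,np.arange(-.01,.06,.004)))
sp=models.outline_of('top','spatula')[0]; S=pts(a,sp['region']); l=loc(p,S[:,:2]); k=(S[:,2]<.05)&(abs(l[:,0])<.07)&(l[:,1]>-.012)&(l[:,1]<.14)
for lo in np.arange(-.01,.14,.015):
    q=k&(l[:,1]>=lo)&(l[:,1]<lo+.015)
    if q.sum(): print(round(lo,3),q.sum(),l[q,0].min().round(3),l[q,0].max().round(3),np.median(l[q,0]).round(4),np.median(S[q,2]).round(3))
# cover angle
c=models.outline_of('top','cover')[0]; C=pts(a,c['region']); lc=loc(p,C[:,:2]); k=(C[:,2]>.1)&(C[:,2]<.22)
A_=np.polyfit(lc[k,1],C[k,2],1); print('cover slope',A_,np.arctan(-A_[0]))
for q in ['jar_a','tub_a']:
    pass
im=cv2.resize(a['pixels'][120:250,220:380],(800,650),interpolation=cv2.INTER_CUBIC)[:600]; cv2.imwrite('pics/crop.png',im[:,:,::-1])
E
```

```text
1149
[0.58603683 0.02316722 0.29361873] 16.823113839728236 0.00011121759919312279
[[-0.08253075 -0.18779017]
 [ 0.08282476  0.18221207]]
hist (array([  0,   4, 134, 581, 633, 143,  42,  93,  95,  17,   0,   0,   0,
         0,   0,   0,   0]), array([-0.01 , -0.006, -0.002,  0.002,  0.006,  0.01 ,  0.014,  0.018,
        0.022,  0.026,  0.03 ,  0.034,  0.038,  0.042,  0.046,  0.05 ,
        0.054,  0.058]))Traceback (most recent call last):
  File "<stdin>", line 24, in <module>
IndexError: list index out of range
```

```bash
cat >> h.py <<'E'
def loc(Q,p=None):
    p=np.load('case.npy') if p is None else p
    c,s=np.cos(p[2]),np.sin(p[2]); D=Q[:,:2]-p[:2]; return np.stack([D[:,0]*c+D[:,1]*s,-D[:,0]*s+D[:,1]*c],1)
def wor(x,y):
    p=np.load('case.npy'); c,s=np.cos(p[2]),np.sin(p[2]); return p[0]+x*c-y*s,p[1]+x*s+y*c
E
python3 - <<'E'
from h import *
a=cam('top')
A=pts(a); l=loc(A)
k=(abs(l[:,0])<.07)&(l[:,1]>-.012)&(l[:,1]<.142)&(A[:,2]>.0165)&(A[:,2]<.035)
for lo in np.arange(-.01,.14,.015):
    q=k&(l[:,1]>=lo)&(l[:,1]<lo+.015)
    if q.sum(): print(round(lo,3),q.sum(),l[q,0].min().round(3),l[q,0].max().round(3),np.median(l[q,0]).round(4))
q=np.polyfit(l[k,1],l[k,0],1); print('handle x=',q)
k=(abs(l[:,0])<.07)&(l[:,1]<-.05)&(l[:,1]>-.17)&(A[:,2]>.1)&(A[:,2]<.22)
s=np.polyfit(l[k,1],A[k,2],1); print('cover',s,np.arctan(-s[0]))
# jars in case frame
k=(abs(A[:,2]-.085)<.006)&(l[:,0]>.09)&(l[:,0]<.25)&(abs(l[:,1])<.25)
for y0 in np.arange(-.25,.25,.02):
    z=k&(l[:,1]>=y0)&(l[:,1]<y0+.02)
    if z.sum(): print('jar',round(y0,2),z.sum(),l[z,0].min().round(3),l[z,0].max().round(3))
print('press',wor(0,-.022-.085*np.cos(.7)),.0855+.085*np.sin(.7))
cv2.imwrite('pics/crop.png',cv2.resize(a['pixels'][130:240,230:375],(780,592),interpolation=cv2.INTER_CUBIC)[:,:,::-1])
E
```

```text
-0.01 20 -0.004 0.016 0.0068
0.005 22 -0.002 0.017 0.0062
0.02 23 -0.001 0.017 0.0066
0.035 21 0.001 0.016 0.0081
0.05 25 -0.001 0.017 0.0077
0.065 24 0.0 0.018 0.009
0.08 23 0.001 0.016 0.0086
0.095 23 0.0 0.017 0.0085
0.11 22 0.002 0.019 0.0096
0.125 24 0.001 0.018 0.0105
0.14 2 0.006 0.009 0.0074
handle x= [0.02143345 0.0068261 ]
cover [-0.88887691  0.06946925] 0.7266356469875137
jar -0.07 81 0.112 0.243
jar -0.05 114 0.11 0.248
jar -0.03 80 0.113 0.248
jar -0.01 10 0.227 0.249
jar 0.01 7 0.231 0.237
jar 0.03 47 0.114 0.243
jar 0.05 105 0.11 0.248
jar 0.07 92 0.11 0.168
jar 0.09 10 0.127 0.151
press (np.float64(0.6112195455930413), np.float64(-0.06012051198661624)) 0.14025850341520374
```

View pics/crop.png

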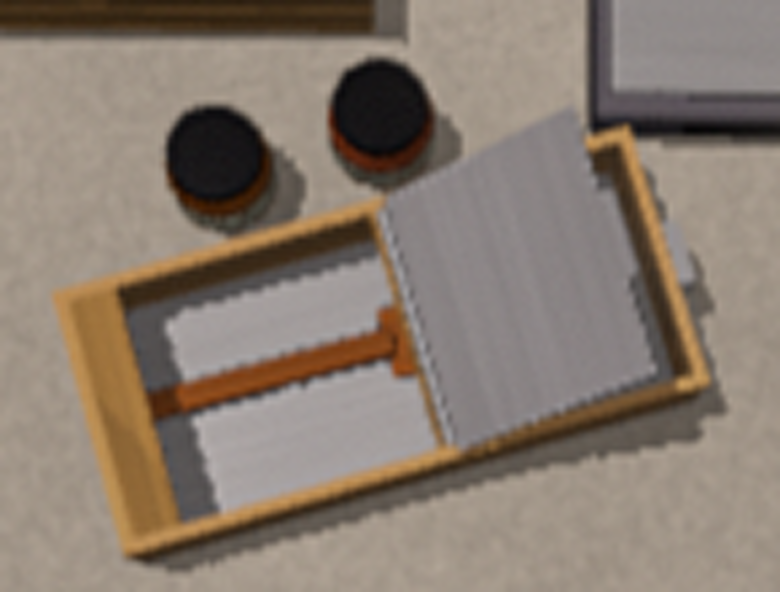

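The crop shows the spatula's handle running from under the deck (150,405) to the blade shoulder (385,345), with the cover hinge at x≈410. The case fit is consistent with the sizes given. Next I turn the tool to line up with the case and close the fingers for pressing.

Call:
jog_arm(
  plan="0 0 -7 0 0 -0.3 255;0 0 -7 0 0 -0.3 255;0 0 -7 0 0 -0.3 255;0 0 -7 0 0 -0.3 255;0 0 -7 0 0 -0.3 255;0 0 -7 0 0 -0.3 255;0 0 -7 0 0 -0.3 255;0 0 -7 0 0 -0.3 255;0 0 -7 0 0 -0.3 255;0 0 -7 0 0 -0.3 255",
)

```text
time_s: 1.83
position: [0.1931, -0.515, 0.2615]
tool_rot: [[-0.016, 1.0, 0.0], [1.0, 0.016, -0.0], [-0.0, 0.0, -1.0]]
ft_force: [-0.2, 0.2, 1.2]
grip_width: -0.0002
gripper_force: 0.0
```

Call:
jog_arm(
  plan="0 0 -7 0 0 -0.3 255;0 0 -7 0 0 -0.3 255;0 0 -2.2 0 0 0 255;0 0 0 0 0 0 255",
)

```text
time_s: 2.17
position: [0.1931, -0.515, 0.2675]
tool_rot: [[-0.29, 0.957, 0.0], [0.957, 0.29, -0.0], [-0.0, -0.0, -1.0]]
ft_force: [0.2, 0.4, 0.4]
grip_width: 0.0003
gripper_force: 0.0
```

```bash
cat >> h.py <<'E'
def st():
    """tool pose in case frame"""
    s=env.observe(); p=np.load('case.npy'); c,q=np.cos(p[2]),np.sin(p[2])
    Rc=np.array([[c,-q,0],[q,c,0],[0,0,1]])
    return s, Rc.T@(s['position']-[p[0],p[1],0]), Rc.T@s['tool_rot']
def go(x,y,z):
    """tool-axes shift (cm) for the TCP to reach case-frame x,y,z"""
    s,P,R=st(); print('at',P.round(4),'rot',R.round(3).tolist(),'t',s['time_s'],'F',s['ft_force'].round(1),'w',s['grip_width'],'gf',s['gripper_force'])
    print('shift cm',(R.T@(np.array([x,y,z])-P)*100).round(2))
E
python3 -c "
from h import *
go(0,-.11,.26)"
```

```text
at [-0.5318 -0.4014  0.2675] rot [[-0.0, 1.0, -0.0], [1.0, 0.0, -0.0], [-0.0, -0.0, -1.0]] t 2.1667 F [0.2 0.4 0.4] w 0.0002625429571801917 gf 0.0
shift cm [29.13 53.19  0.73]
```

Call:
jog_arm(
  plan="0 0 0 1.8 3.3 0 255;0 0 0 1.8 3.3 0 255;0 0 0 1.8 3.3 0 255;0 0 0 1.8 3.3 0 255;0 0 0 1.8 3.3 0 255;0 0 0 1.8 3.3 0 255;0 0 0 1.8 3.3 0 255;0 0 0 1.8 3.3 0 255;0 0 0 1.8 3.3 0 255;0 0 0 1.8 3.3 0 255",
)

```text
time_s: 3.0
position: [0.4582, -0.2458, 0.2674]
tool_rot: [[-0.286, 0.958, 0.0], [0.958, 0.286, -0.0], [-0.0, 0.0, -1.0]]
ft_force: [1.1, -0.9, -0.8]
grip_width: -0.0001
gripper_force: 0.0
```

Call:
jog_arm(
  plan="0 0 0 1.8 3.3 0 255;0 0 0 1.8 3.3 0 255;0 0 0 1.8 3.3 0 255;0 0 0 1.8 3.3 0 255;0 0 0 1.8 3.3 0 255;0 0 0 1.8 3.3 0.7 255;0 0 0 0 0 0 255;0 0 0 0 0 0 255",
)

```text
time_s: 3.67
position: [0.6162, -0.0855, 0.2591]
tool_rot: [[-0.29, 0.957, -0.002], [0.957, 0.29, 0.0], [0.001, -0.002, -1.0]]
ft_force: [-0.8, 0.5, 0.9]
grip_width: -0.0002
gripper_force: 0.0
```

```bash
python3 -c "
from h import *
go(0,-.11,.11)"
```

```text
at [-0.0026 -0.1128  0.2591] rot [[-0.0, 1.0, -0.002], [1.0, 0.0, 0.001], [0.001, -0.002, -1.0]] t 3.6667 F [-0.8  0.5  0.9] w -0.0002287876612229576 gf 0.0
shift cm [ 0.26  0.28 14.91]
```

Down to about z=0.109 at moderate speed, then slowly on.

Call:
jog_arm(
  plan="0 0 0 0 0.3 3 255;0 0 0 0 0 3 255;0 0 0 0 0 2 255;0 0 0 0 0 1.5 255;0 0 0 0 0 1.2 255;0 0 0 0 0 1.2 255;0 0 0 0 0 1 255;0 0 0 0 0 1 255;0 0 0 0 0 0.7 255;0 0 0 0 0 0.4 255",
)

```text
time_s: 4.5
position: [0.618, -0.0863, 0.1092]
tool_rot: [[-0.288, 0.958, -0.002], [0.958, 0.288, 0.001], [0.001, -0.001, -1.0]]
ft_force: [-0.2, -0.0, -0.4]
grip_width: -0.0004
gripper_force: 0.0
```

Call:
jog_arm(
  plan="0 0 0 0 0 0.4 255;0 0 0 0 0 0.4 255;0 0 0 0 0 0.3 255;0 0 0 0 0 0.3 255;0 0 0 0 0 0.2 255;0 0 0 0 0 0 255;0 0 0 0 0 0 255",
)

```text
time_s: 5.08
position: [0.6186, -0.086, 0.0944]
tool_rot: [[-0.288, 0.958, 0.0], [0.958, 0.288, -0.0], [-0.0, 0.0, -1.0]]
ft_force: [-0.5, -0.2, 0.5]
grip_width: 0.0001
gripper_force: 0.0
```

Call:
jog_arm(
  plan="0 0 0 0 0 -3 120;0 0 0 0 0 -4 120;0 0 0 0 0 -4 120;0 0 0 3 0 -3 120;0 0 0 3.5 0.2 0 120;0 0 0 3.5 0.2 0 120;0 0 0 3.5 0.2 0 120;0 0 0 3.5 0.2 0 120;0 0 0 3 0.2 0 120;0 0 0 0 0 0 120",
)

```text
time_s: 5.92
position: [0.5691, 0.1124, 0.2345]
tool_rot: [[-0.293, 0.956, 0.001], [0.956, 0.293, 0.001], [0.001, 0.001, -1.0]]
ft_force: [0.2, -0.3, -0.0]
grip_width: 0.0453
gripper_force: 0.0
```

```bash
python3 - <<'E'
from h import *
a=cam('top'); A=pts(a); l=loc(A)
k=(abs(l[:,0])<.07)&(l[:,1]<-.06)&(l[:,1]>-.17)&(A[:,2]>.05)&(A[:,2]<.22)
s=np.polyfit(l[k,1],A[k,2],1); print('cover',s,np.arctan(-s[0]),k.sum())
s0,P,R=st(); go(.0085,.09,.012)
w=cam('wrist'); save(w,'w1')
for q in ['handle_end','blade_tip','spatula']:
    for r in models.tip_of('wrist',q)[:1]: print(q,r)
# project into case frame on plane z
def ray(w,u,v,z):
    f=w['f']; du,dv=u-w['cx'],v-w['cy']; r=np.hypot(du,dv); t=r/f
    d=np.array([np.sin(t)*du/r,np.sin(t)*dv/r,np.cos(t)]); T=w['world_from_camera']; d=T[:3,:3]@d; o=T[:3,3]
    X=o+d*(z-o[2])/d[2]; return loc(X[None])[0]
for q,z in [('handle_end',.014),('blade_tip',.009),('spatula',.014)]:
    for r in models.tip_of('wrist',q)[:1]: print(q,ray(w,*r['at'],z),r['confidence'])
E
```

```text
cover [0.00213325 0.08922127] -0.002133246780591209 1422
at [0.0097 0.0879 0.2344] rot [[-0.003, 1.0, 0.001], [1.0, 0.003, -0.0], [-0.0, 0.001, -1.0]] t 5.9667 F [ 0.2 -1.4 -0. ] w 0.045088095075934115 gf 0.0
shift cm [ 0.22 -0.14 22.24]
blade_tip {'at': [307.5, 285.6], 'confidence': 0.62}
spatula {'at': [313.3, 215.6], 'confidence': 0.63}
blade_tip [-0.00079663 -0.0726875 ] 0.62
spatula [0.00729087 0.03300971] 0.63
```

View pics/w1.png

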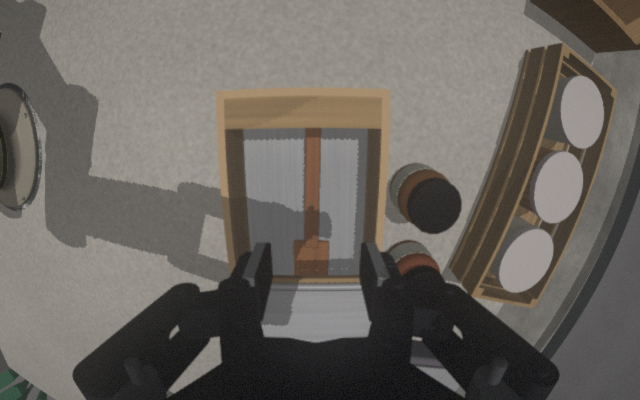

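The cover is shut (0.00 rad). In the wrist view the handle runs along column ≈313 from the deck (row 128) to the blade shoulder at row ≈240.

```bash
cat >> h.py <<'E'
def ray(w,u,v,z):
    f=w['f']; du,dv=u-w['cx'],v-w['cy']; r=np.hypot(du,dv); t=r/f
    d=np.array([np.sin(t)*du/r,np.sin(t)*dv/r,np.cos(t)]); T=w['world_from_camera']; d=T[:3,:3]@d; o=T[:3,3]
    X=o+d*(z-o[2])/d[2]; return loc(X[None])[0]
E
python3 - <<'E'
from h import *
w=cam('wrist')
for n,u,v,z in [('shoulder',312,240,.012),('handle top row150',313.5,150,.022),('handle row190',312.5,190,.022),('deck edge',300,128,.085),('crossbar',300,283,.085),('wallL',220,100,.085),('wallR',388,100,.085)]: print(n,ray(w,u,v,z).round(4))
go(.0085,.09,.012)
E
```

```text
shoulder [ 0.0049 -0.0042]
handle top row150 [0.0074 0.1124]
handle row190 [0.006  0.0648]
deck edge [-0.0046  0.1417]
crossbar [-0.0076 -0.0236]
wallL [-0.081   0.1711]
wallR [0.0779 0.1694]
at [0.0097 0.0846 0.2337] rot [[0.002, 1.0, -0.0], [1.0, -0.002, 0.0], [0.0, -0.0, -1.0]] t 6.3667 F [ 0.9 -0.3 -0.4] w 0.045386314595604216 gf 0.0
shift cm [ 0.54 -0.12 22.17]
```

Call:
jog_arm(
  plan="0 0 0 0.5 -0.1 3 120;0 0 0 0 0 4 120;0 0 0 0 0 4 120;0 0 0 0 0 4 120;0 0 0 0 0 3 120;0 0 0 0 0 2 120;0 0 0 0 0 1 120;0 0 0 0 0 0.5 120;0 0 0 0 0 0.5 120;0 0 0 0 0 0 120",
)

```text
time_s: 7.2
position: [0.5686, 0.1122, 0.0141]
tool_rot: [[-0.288, 0.958, 0.001], [0.958, 0.288, 0.0], [-0.0, 0.001, -1.0]]
ft_force: [0.4, 0.4, 0.0]
grip_width: 0.0449
gripper_force: 0.0
```

```bash
python3 -c "
from h import *
go(.0085,.091,.010)"
```

```text
at [0.0091 0.0902 0.0141] rot [[0.001, 1.0, 0.001], [1.0, -0.001, -0.0], [-0.0, 0.001, -1.0]] t 7.2 F [0.4 0.4 0. ] w 0.04491954907271363 gf 0.0
shift cm [ 0.08 -0.06  0.41]
```

Call:
jog_arm(
  plan="0 0 0 0 0 0.3 120;0 0 0 0 0 0.1 255;0 0 0 0 0 0 255;0 0 0 0 0 0 255;0 0 0 0 0 0 255;0 0 0 0 0 0 255;0 0 0 0 0 0 255",
  grip_force=70,
)

```text
time_s: 7.78
position: [0.5687, 0.1123, 0.0106]
tool_rot: [[-0.288, 0.958, 0.002], [0.958, 0.288, 0.0], [-0.0, 0.001, -1.0]]
ft_force: [-1.0, 0.6, 6.0]
grip_width: 0.0158
gripper_force: 69.8
```

Call:
jog_arm(
  plan="0 0 0 0 0 -0.2 255;0 0 0 0 0 -0.2 255;0 0 0 -0.5 0 0 255;0 0 0 -0.9 0 0 255;0 0 0 -0.9 0 0 255;0 0 0 -0.7 0 0 255;0 0 0 -0.2 0 0 255;0 0 0 0 0 0 255;0 0 0 0 0 0 255",
)

```text
time_s: 8.53
position: [0.5774, 0.0814, 0.0137]
tool_rot: [[-0.288, 0.958, -0.0], [0.958, 0.288, 0.0], [0.0, -0.0, -1.0]]
ft_force: [-0.4, -0.6, -0.4]
grip_width: 0.0159
gripper_force: 68.9
```

Call:
jog_arm(
  plan="0 4 0 -0.05 0 -1.3 255;0 4 0 -0.05 0 -1.3 255;0 0 0 0 0 0 255;0 0 0 0 0 0 255",
)

```text
time_s: 8.87
position: [0.5782, 0.0793, 0.0397]
tool_rot: [[-0.285, 0.958, -0.039], [0.949, 0.287, 0.131], [0.137, 0.001, -0.991]]
ft_force: [-0.2, 0.1, -1.0]
grip_width: 0.0162
gripper_force: 69.0
```

```bash
cat >> h.py <<'E'
def spat(th=None):
    """spatula ends from wrist grasp: TCP-> tip offset -.186 along tool x, +-"""
    s,P,R=st(); B=P+R@np.array([-.186,0,.004]); H=P+R@np.array([.074,0,-.004]); print('tip',B.round(4),'end',H.round(4),'tilt',np.degrees(np.arcsin(R[2,0])).round(1))
E
python3 - <<'E'
from h import *
go(.0085,.058,.04); spat()
a=cam('scene'); save(a,'s2'); cv2.imwrite('pics/s2c.png',cv2.resize(a['pixels'][150:260,260:400],(763,600))[:,:,::-1])
E
```

```text
at [0.0088 0.056  0.0397] rot [[0.002, 1.0, 0.001], [0.991, -0.002, 0.137], [0.137, 0.001, -0.991]] t 8.8667 F [-0.2  0.1 -1. ] w 0.016214128505231885 gf 68.9671003818512
shift cm [ 0.2  -0.03  0.  ]
tip [ 0.0084 -0.1277  0.0103] end [0.0089 0.1288 0.0538] tilt 7.9
```

View pics/s2c.png

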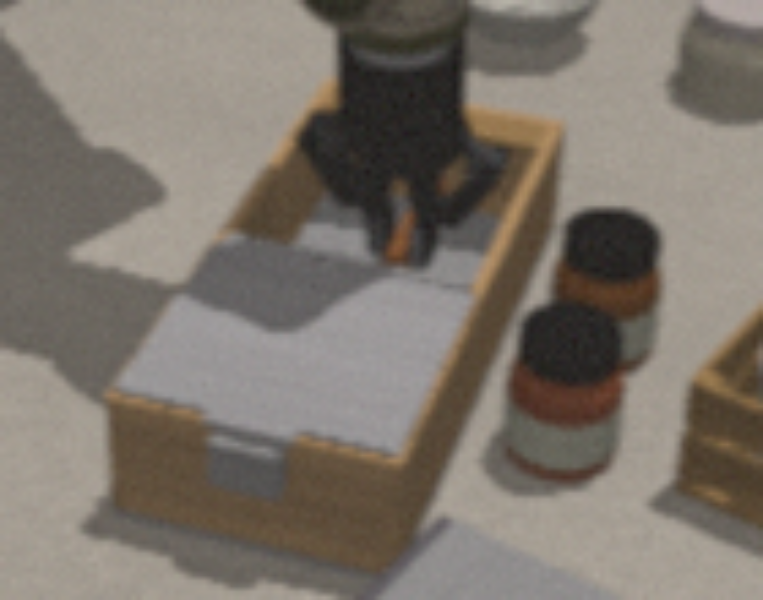

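The cover is shut, the handle is held between the fingers at (400,240), and no force shows. I continue the tilt about the blade tip.

Call:
jog_arm(
  plan="0 4 0 -0.05 0 -1.3 255;0 4 0 -0.05 0 -1.3 255;0 4 0 -0.05 0 -1.3 255;0 0 0 0 0 0 255;0 0 0 0 0 0 255;0 0 0 0 0 0 255",
)

```text
time_s: 9.42
position: [0.5799, 0.0715, 0.0763]
tool_rot: [[-0.271, 0.957, -0.1], [0.9, 0.289, 0.325], [0.341, -0.002, -0.94]]
ft_force: [0.4, 1.1, -1.1]
grip_width: 0.0157
gripper_force: 69.0
```

```bash
python3 - <<'E'
from h import *
go(.0085,.058,.04); spat()
E
```

```text
at [0.0081 0.0481 0.0763] rot [[0.001, 1.0, -0.002], [0.94, -0.0, 0.341], [0.341, -0.002, -0.94]] t 9.4167 F [ 0.4  1.1 -1.1] w 0.015734774104954052 gf 68.96580219268799
shift cm [-0.3   0.05  3.75]
tip [ 0.0078 -0.1255  0.0092] end [0.0082 0.1163 0.1053] tilt 19.9
```

Call:
jog_arm(
  plan="0 0 0 1 0 0 255;0 0 0 2 0 0 255;0 0 0 2 0 0 255;0 0 0 2 0 0 255;0 0 0 2 0 0 255;0 0 0 2 0 0 255;0 0 0 2 0 0 255;0 0 0 1 0 0 255;0 0 0 0 0 0 255",
)

```text
time_s: 10.17
position: [0.5416, 0.1991, 0.1259]
tool_rot: [[-0.274, 0.957, -0.099], [0.899, 0.292, 0.327], [0.341, 0.001, -0.94]]
ft_force: [0.8, 0.6, -0.8]
grip_width: 0.0158
gripper_force: 69.0
```

```bash
python3 - <<'E'
from h import *
go(.0085,.058,.04); spat()
a=cam('scene'); cv2.imwrite('pics/s3c.png',cv2.resize(a['pixels'][110:260,240:430],(760,600))[:,:,::-1])
E
```

```text
at [0.0084 0.1812 0.1259] rot [[-0.002, 1.0, -0.0], [0.94, 0.002, 0.341], [0.341, 0.001, -0.94]] t 10.1667 F [ 0.8  0.6 -0.8] w 0.01581424597915663 gf 68.97148132324219
shift cm [-14.52  -0.02   3.87]
tip [0.0088 0.0078 0.0587] end [0.0082 0.2494 0.155 ] tilt 20.0
```

View pics/s3c.png

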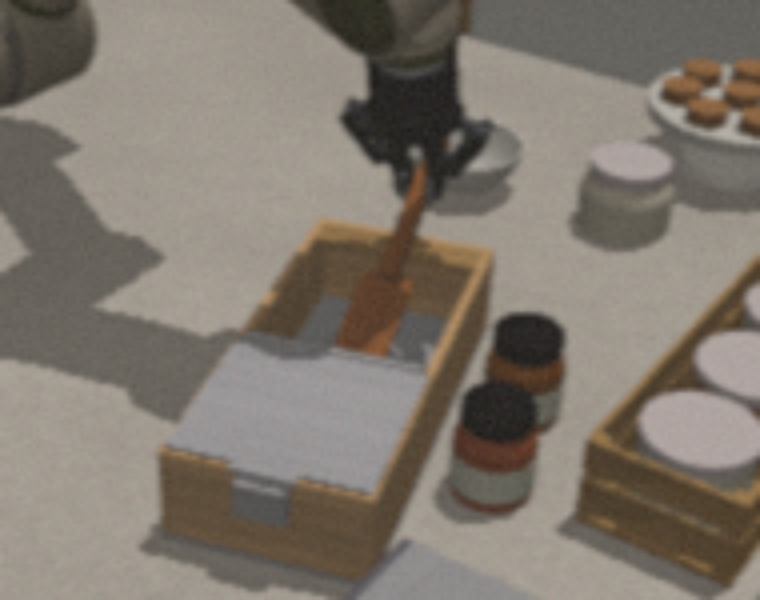

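The spatula is tilted out through the opening and the cover is shut; the blade's end is near (365,350), just by the crossbar. I draw a little further, then lift.

Call:
jog_arm(
  plan="0 0 0 1.2 0 0 255;0 0 0 1.3 0 0 255;0 0 0 0.5 0 -1.5 255;0 0 0 1 0 -2.8 255;0 0 0 1 0 -2.8 255;0 0 0 1 0 -2.8 255;0 0 0 1 0 -2.8 255;0 0 0 0.5 0 -1.5 255;0 0 0 0 0 0 255;0 0 0 0 0 0 255",
)

```text
time_s: 11.05
position: [0.5364, 0.2178, 0.2844]
tool_rot: [[-0.271, 0.958, -0.098], [0.9, 0.288, 0.327], [0.342, 0.001, -0.94]]
ft_force: [-0.2, 0.6, -0.8]
grip_width: 0.0159
gripper_force: 69.0
```

Call:
jog_arm(
  plan="0 0 0 0 0 0 255;0 0 0 0 0 0 255;0 0 0 0 0 0 255;0 0 0 0 0 0 255",
)

```text
time_s: 11.38
position: [0.5363, 0.2176, 0.2836]
tool_rot: [[-0.27, 0.958, -0.1], [0.9, 0.288, 0.327], [0.342, -0.002, -0.94]]
ft_force: [0.8, 0.0, -0.9]
grip_width: 0.0158
gripper_force: 69.0
```

```bash
python3 - <<'E'
from h import *
go(.0085,.058,.04); spat()
a=cam('top'); A=pts(a); l=loc(A)
k=(abs(l[:,0])<.07)&(l[:,1]<-.06)&(l[:,1]>-.17)&(A[:,2]>.05)&(A[:,2]<.22)
s=np.polyfit(l[k,1],A[k,2],1); print('cover',s)
a=cam('scene'); save(a,'s4')
E
```

```text
at [0.0087 0.2005 0.2836] rot [[0.002, 1.0, -0.001], [0.94, -0.001, 0.342], [0.342, -0.002, -0.94]] t 11.3833 F [ 0.8  0.  -0.9] w 0.015797912751595207 gf 69.01037335395813
shift cm [-21.73   0.04  18.01]
tip [0.0084 0.0271 0.2162] end [0.0088 0.2687 0.3127] tilt 20.0
cover [-0.00215277  0.08877597]
```

View pics/s4.png

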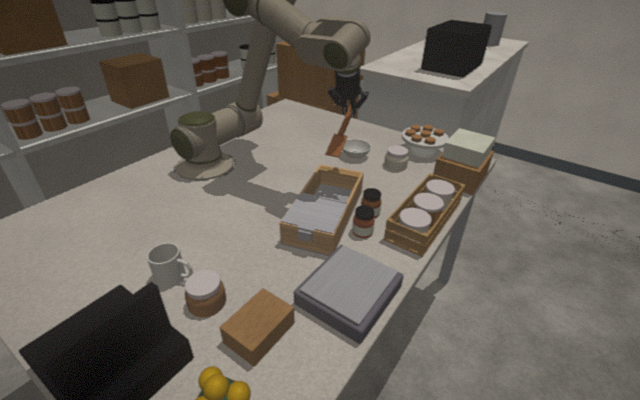

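The spatula hangs clear in the air at (342,130), the cover is shut, and the bystanders have not moved.

```bash
python3 -c "
from rig import job
print(job.close_job())"
```

```text
the job is handed in; nothing more can be done
None
```

I pressed the cover shut, drew the spatula out through the opening handle end first, and handed the job in with it held still, its lower end about 0.22 m above the counter; no verdict came back.

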